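Prop the flat bar level on two packing stacks

ROBOT

A 6-joint arm with a two-finger parallel gripper is mounted at the origin on a cart in front of the work surface, level with it; the furniture and walls round the work are solid. World frame = base frame: x ahead of the robot, y to its left, z up, the work surface at z = 0. Lengths are in m, angles in rad, forces in N, time in s.
With the tool pointing down it reaches from about 0.25 to 0.775 m from the base axis. Payload 4 kg.
Tool frame: the origin (TCP) lies at the very end of the fingers, on their centre line; the grasp point (between the pads) lies 19 mm behind it (robot.hold_point_z is the distance from the TCP to the grasp point, in m); z points along the fingers, y is the line along which they close (so a half turn about z gives the same grasp; the last joint's range is limited). The gripper opens to 94 mm and grips with 3 to 60 N. Pads are 16 mm wide; open, the fingers measure 119 mm over their backs; the gripper's body (75 mm by 177 mm) begins 78 mm behind the grasp point.
Start: joints at [1.065, 0.087, 1.371, -0, 1.684, -0.103], TCP at [0.216, 0.506, 0.206] pointing down, gripper open.
Joint ranges: [-3.1, 3.1], [-0.76, 2.03], [0.27, 2.55], [-1.08, 4.22], [0.17, 2.65], [-2.57, 2.57]. Speed limits (rad/s): [2.79, 2.79, 3.14, 3.14, 3.14, 3.14].

INTERFACE

Orientations are given as [roll, pitch, yaw] about the fixed x, y, z axes, in that order (R = Rz(yaw) Ry(pitch) Rx(roll)).
In Python, from bench import robot gives the robot as it stands.
- The arm moves only by the tool carry_out, never from a script. Its argument "steps" is a list of rows, each a list of 3 entries, a list of its own where there are three numbers: the shift along the tool's x, y, z in m, then the turn about the tool's z in units of 10 degrees (1.0 is 10 degrees), then the closure, from -1 (fully open) to 1 (shut). In form: [[[tx, ty, tz], roll, jaw], ...]. A call has 1 to 10 rows; each row is the pose to reach, as a shift and turn from the pose commanded when the call began, along the tool's axes at that moment; what a row does not reach only later rows make up. A row lasts 1/8 s, in which the tool goes at most 62.5 mm and 10.7 degrees, less where a joint would pass 70% of its speed; a pose out of reach is approached as far as the arm can. A call with a gripper value outside its range is refused whole. The fingers move at their own pace and stop on an object; the grip force is fixed at half the most. Time passes only in rows, so rows that repeat a pose let the fingers close. It gives the time, the measured TCP pose, the force, the opening and the grip force at its end, in the units of the state.
- robot.get_obs(): the state, without advancing time (a new reading comes with each control period).
- robot.snapshot(name): name is "side" or "top"; returns a dict with "image" (384x512x3 uint8, red, green, blue), "z_map" (384x512 float32, m along the optical axis (not along the pixel's ray), 0 where there is no reading), "mtx" (3x3 intrinsics, pixels), "R" (3x3) and "t" (3): a world point X has camera coordinates R X + t. Camera axes: x right, y down, z forward; pixel columns grow to the right and rows downward; lengths in m; the calibration is good to about 2 mm. A picture is of the moment at which its call begins.
- robot.close_job(): hands the job in; it is judged then, once.
The state is a dict: "time": time; "joint_positions": joint angles; "qvel": joint speeds; "joint_torque": joint torques, N m; "tool_pos": TCP position; "ee_rot": TCP orientation; "wrist_force": force on the tool from outside, world axes, zero at the start; "wrist_torque": the same for the moment, N m; "width": finger opening in m; "finger_force": force on a finger pad.
Only numpy, scipy, OpenCV 4.12 (cv2) and the standard library are available. Lean on these libraries where they do the work, as an engineer would, in place of code of your own. Each camera call takes 0.05 s, during which the arm holds its last target. There are 200 camera calls.

TASK

Set up two supports of equal height for the long flat steel bar: stand the beech block flat on the oblong cork-faced pad, squarely in its middle and lengthwise along it, and on the round cork-faced pad put the wide grey ring in the middle, then the brass-coloured bushing centred on top of the ring. When both supports stand, lay the bar flat across the middle of the block and the middle of the bushing, with about the same length of bar sticking out beyond each. Leave the small rusty spacer ring and the black box-section offcut where they lie, and let go of everything.

Things in the scene. Friction and masses are not known exactly. Their poses are not given: they have to be found in the camera images.
- block_mid (a point): Beech wood block (sanding-block offcut), 62 x 130 x 42 mm (x, y, z), lying flat, loose. Its y axis runs along its 130 mm length; grip it across its 62 mm width (x). The point is the centre of the thing, half-way up its height; z up.
- ring_mid (a point): Wide low grey steel ring (turned bushing), outer diameter 42 mm, 14 mm high, lying flat, loose, hole in the middle. The point is the centre of the thing, half-way up its height; z up.
- bushing_mid (a point): Brass-coloured turned bushing, outer diameter 32 mm, 28 mm high, standing upright, loose, hole in the middle. Ring and bushing stacked are 42 mm high, as high as the block. The point is the centre of the thing, half-way up its height; z up.
- bar_mid (a point): Long flat steel bar, 22 x 420 x 8 mm (x, y, z), lying flat on the bench to the left, about 0.55 kg, loose. Its y axis runs along its length; grip it across its 22 mm width (x), at its middle. The point is the centre of the thing, half-way up its height; z up.
- long_pad_top (a point): Oblong set-up pad fixed to the bench: steel plate 160 x 92 mm (x, y) faced with cork 150 x 82 mm; the point is the centre of the cork's upper face, 6 mm above the bench. Its x axis runs along its length. It and the round pad lie side by side in front of the robot, 210 to 310 mm apart between centres, either one on the left.
- round_pad_top (a point): Round set-up pad fixed to the bench: steel disc 74 mm in diameter faced with cork 64 mm in diameter; the point is the centre of the cork's upper face, 6 mm above the bench.
- spare_spacer_mid (a point): Small rusty brown spacer ring, outer diameter 30 mm, 10 mm high, loose; not needed, stays where it lies. The point is the centre of the thing, half-way up its height; z up.
- spare_section_mid (a point): Offcut of black rectangular steel tube (box section), 40 x 110 x 30 mm (x, y, z), loose; not needed, stays where it lies. The point is the centre of the thing, half-way up its height; z up.
Things that resemble listed ones, but are neither listed nor needed, are in the scene too. Of the things that look like the part that bears block_mid, the larger one is meant.

How it is judged:
On the way:
1. Both supports stand, let go: the block on the oblong pad, the ring on the round pad with the bushing on top of it (x of block_mid in the frame of long_pad_top between -0.015 and 0.015 m and y of block_mid in the frame of long_pad_top between -0.015 and 0.015 m and z of block_mid in the frame of long_pad_top between 0.016 and 0.026 m and angle between the y axis of block_mid and the x axis of long_pad_top, either way round below 0.2 rad and angle between each of block_mid, ring_mid, bushing_mid's own z axis and vertical below 0.06 rad and horizontal distance between ring_mid and round_pad_top below 0.012 m and z of ring_mid in the frame of round_pad_top between 0.003 and 0.011 m and horizontal distance between bushing_mid and ring_mid below 0.01 m and z of bushing_mid in the frame of round_pad_top between 0.024 and 0.032 m and contact force between the fingers and block below 0.1 N and contact force between the fingers and ring below 0.1 N and contact force between the fingers and bushing below 0.1 N), for 0.2 s.
At the end, for the whole second after the job is handed in: Block flat on oblong pad (15 mm, 0.2 rad); ring flat on round pad (12 mm), bushing upright on it (10 mm); bar level on both (0.03 rad), over the middles of block (20 mm) and bushing (12 mm), each 75 to 195 mm from the bar's middle; spares within 20 mm of their start; all at rest (x of block_mid in the frame of long_pad_top between -0.015 and 0.015 m and y of block_mid in the frame of long_pad_top between -0.015 and 0.015 m and z of block_mid in the frame of long_pad_top between 0.016 and 0.026 m and angle between the y axis of block_mid and the x axis of long_pad_top, either way round below 0.2 rad and angle between each of block_mid, ring_mid, bushing_mid's own z axis and vertical below 0.06 rad and horizontal distance between ring_mid and round_pad_top below 0.012 m and z of ring_mid in the frame of round_pad_top between 0.003 and 0.011 m and horizontal distance between bushing_mid and ring_mid below 0.01 m and z of bushing_mid in the frame of round_pad_top between 0.024 and 0.032 m and height (world z) of bar_mid between 0.047 and 0.057 m and angle between bar_mid's own z axis and vertical below 0.03 rad and x of block_mid in the frame of bar_mid between -0.02 and 0.02 m and (y of block_mid in the frame of bar_mid between 0.075 and 0.195 m or y of block_mid in the frame of bar_mid between -0.195 and -0.075 m) and x of bushing_mid in the frame of bar_mid between -0.012 and 0.012 m and (y of bushing_mid in the frame of bar_mid between 0.075 and 0.195 m or y of bushing_mid in the frame of bar_mid between -0.195 and -0.075 m) and linear speed of each of block, ring, bushing, bar below 0.02 m/s and distance of each of spare_spacer_mid, spare_section_mid from where it was at the start of the episode below 0.02 m); the robot touches nothing.
It fails at once if The spare spacer ring or the spare box section is shifted more than 20 mm (distance of any of spare_spacer_mid, spare_section_mid from where it was at the start of the episode above 0.02 m).
It also fails if it takes over 104 s, if anything falls off the work surface, if the arm or the gripper's body presses on something with over 40 N, if the wrist force passes 120 N, or if a joint passes its speed limit or range.

## Working session

There is one attempt and no reset: what is moved stays moved. The work goes in short steps, Python scripts to look and compute and a tool call to move; the robot and the scene stay as the last step left them, time stands still between calls to the robot, and variables do not carry over. Pictures are saved under pics/ and viewed, at most 14 in all, crops included, and the job is handed in when it is done.

Besides the shell and the picture viewer there is one more tool, called after ">>>" by a JSON object that holds its "name" and its "arguments". carry_out: Moves the arm, as the interface text tells. Its arguments: {"type":"object","properties":{"steps":{"type":"array","items":{"type":"array"}}},"required":["steps"]}

```bash
mkdir -p pics; ls
python3 - <<'E'
from bench import robot
import cv2,numpy as np
o=robot.get_obs(); print(o['tool_pos'],o['ee_rot'],o['width'],o['time'])
for n in("top","side"):
    s=robot.snapshot(n); cv2.imwrite(f'pics/{n}0.png',cv2.cvtColor(s['image'],cv2.COLOR_RGB2BGR)); np.savez(f'{n}0.npz',**s)
    print(n,s['mtx'].tolist(),s['R'].round(3).tolist(),s['t'].round(3).tolist())
E
```

```text
pics
[0.21535445 0.50549161 0.20431397] [-3.13940782e+00 -1.67051905e-04  2.73878662e+00] 0.0941959106183632 0.0
top [[406.93746388413246, 0.0, 256.610162388631], [0.0, 406.93746388413246, 194.04250188146], [0.0, 0.0, 1.0]] [[-0.025, -1.0, -0.018], [-0.997, 0.026, -0.069], [0.07, 0.016, -0.997]] [0.021, 0.572, 1.152]
side [[493.5154762161002, 0.0, 257.0787712427941], [0.0, 493.5154762161002, 191.02768924924038], [0.0, 0.0, 1.0]] [[1.0, -0.002, 0.014], [0.008, -0.728, -0.685], [0.011, 0.685, -0.728]] [-0.577, 0.036, 1.399]
```

View pics/top0.png

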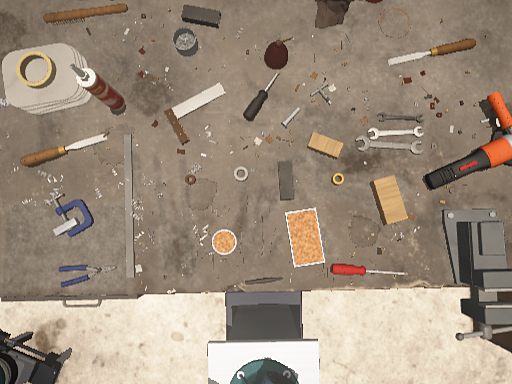

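View pics/side0.png

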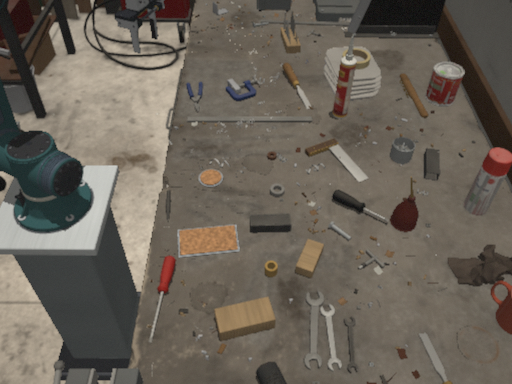

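The top view shows the block (390,200), oblong pad (305,237), round pad (224,241), ring (240,173), bushing (338,179), bar (129,205), box section (286,180) and spacer (191,180). The small wood block at (325,145) is a decoy. The side view shows the same objects.

```bash
cat > h.py <<'E'
import cv2,numpy as np
def world(s):
    v,u=np.mgrid[:384,:512]; K=s['mtx']; z=s['z_map']
    p=np.stack([(u-K[0,2])/K[0,0]*z,(v-K[1,2])/K[1,1]*z,z],-1)
    return (p-s['t'])@s['R']
def plane(s,uv,h):
    K=s['mtx'];uv=np.atleast_2d(uv).astype(float)
    d=np.c_[(uv-K[:2,2])/[K[0,0],K[1,1]],np.ones(len(uv))]@s['R']
    C=-s['R'].T@s['t']; return (C+d*((h-C[2])/d[:,2])[:,None])[:,:2]
def proj(s,X):
    c=s['R']@np.asarray(X,float)+s['t']; q=s['mtx']@c; return q[:2]/q[2]
def rect(P):
    (c,(w,h),a)=cv2.minAreaRect(P.astype(np.float32))
    if w<h: a+=90; w,h=h,w
    return np.round([c[0],c[1],w,h,(a+90)%180-90],4)
E
python3 - <<'E'
from h import *
s=dict(np.load('top0.npz')); W=world(s)
b=W[150:230,210:260,2];print('bench z',np.median(b),b.std())
lab=cv2.cvtColor(s['image'],cv2.COLOR_RGB2LAB).astype(int)
roi=dict(block=(365,170,415,230,.042),ring=(228,160,254,187,.014),bushing=(326,167,350,192,.028),bar=(118,125,140,285,.008),long=(280,203,330,270,.006),round=(205,225,242,260,.006),section=(272,155,300,205,.03),spacer=(180,170,200,190,.01))
for n,(x0,y0,x1,y1,h) in roi.items():
    z=W[y0:y1,x0:x1,2]; l=lab[y0:y1,x0:x1]
    bg=np.median(np.r_[l[0],l[-1],l[:,0],l[:,-1]],0)
    m={'z':z>h*.6}
    d=np.linalg.norm((l-bg)*[.6,1.5,1.5],axis=-1); m['c']=d>22
    for k,mm in m.items():
        nn,L,st,_=cv2.connectedComponentsWithStats(mm.astype(np.uint8))
        if nn<2: print(n,k,'none');continue
        i=1+np.argmax(st[1:,4]); vv,uu=np.nonzero(L==i)
        P=plane(s,np.c_[uu+x0,vv+y0],h); print(n,k,st[i,4],rect(P).tolist(),P.mean(0).round(4), 'z',np.percentile(z[L==i],[10,50,90]).round(4))
E
```

```text
bench z -1.8144738607140515e-06 0.09370338616480485
block z 1097 [0.5455, -0.3667, 0.1296, 0.0699, 14.7633] [ 0.5448 -0.3658] z [0.0377 0.0411 0.044 ]
block c 1224 [0.5447, -0.3715, 0.1351, 0.0918, 14.2882] [ 0.544  -0.3639] z [0.0198 0.0407 0.0437]
ring z 113 [0.6337, 0.0524, 0.038, 0.0379, -1.5188] [0.6331 0.0525] z [0.0109 0.0135 0.0168]
ring c 110 [0.6322, 0.0524, 0.041, 0.0378, -1.3165] [0.6331 0.0519] z [0.0025 0.0126 0.0162]
bushing z 72 [0.6087, -0.2253, 0.0314, 0.0287, 88.4658] [ 0.6088 -0.2252] z [0.0228 0.0271 0.0297]
bushing c 105 [0.6095, -0.2246, 0.0346, 0.0322, -47.0513] [ 0.6095 -0.2243] z [-0.0014  0.0259  0.0288]
bar z 1098 [0.5503, 0.3736, 0.4159, 0.0447, 0.7634] [0.5461 0.381 ] z [0.0058 0.0083 0.0115]
bar c 95 [0.4274, 0.3604, 0.1699, 0.0174, -0.2] [0.4058 0.3641] z [-0.0012  0.0036  0.0071]
long z 1309 [0.4438, -0.127, 0.1608, 0.0936, 5.4432] [ 0.4444 -0.1272] z [0.004  0.006  0.0087]
long c 1785 [0.4381, -0.1285, 0.1767, 0.0923, 7.667] [ 0.4451 -0.1281] z [0.0015 0.0051 0.0083]
round z 387 [0.4362, 0.1067, 0.0738, 0.0694, -60.5445] [0.4357 0.1054] z [0.0042 0.0059 0.0088]
round c 516 [0.4381, 0.1064, 0.0725, 0.072, 88.6705] [0.4378 0.1057] z [0.0015 0.0052 0.0082]
section z 542 [0.6106, -0.0778, 0.1098, 0.0402, 2.5873] [ 0.6104 -0.0777] z [0.0267 0.0294 0.0321]
section c 103 [0.5794, -0.0786, 0.0486, 0.037, -1.4697] [ 0.5715 -0.0719] z [0.0235 0.0289 0.0318]
spacer z 89 [0.6278, 0.2004, 0.0411, 0.0293, -0.8085] [0.6264 0.2002] z [0.0079 0.0108 0.0144]
spacer c 72 [0.619, 0.2005, 0.0294, 0.0293, -0.8086] [0.6211 0.2004] z [0.0021 0.0094 0.0125]
```

```bash
cat > go.py <<'E'
import sys,numpy as np
from scipy.spatial.transform import Rotation as Ro
from bench import robot
# usage: go.py x y z yawdeg -> shift in tool axes, turn units
o=robot.get_obs(); R=Ro.from_euler('xyz',o['ee_rot']); 
x,y,z,a=map(float,sys.argv[1:5])
d=R.inv().apply(np.array([x,y,z])-o['tool_pos'])
yaw=np.degrees(o['ee_rot'][2]); 
print('shift',d.round(4),'roll',np.round((yaw-a)/10,2),'|',o['tool_pos'].round(4),round(yaw,1),'q6',o['joint_positions'][5].round(2),'w',o['width'].round(4),'t',o['time'])
E
python3 go.py .545 -.366 .15 14.8
python3 - <<'E'
from h import *
s=dict(np.load('top0.npz')); W=world(s)
g=s['image'][125:285,118:140].astype(int); print(g[80].sum(-1), (W[205,118:140,2]*1000).round(1)); print(g[20].sum(-1));print(g[140].sum(-1))
E
```

```text
[410 406 400 402 409 397 385 468 464 465 469 469 470 427 436 298 496 449
 501 261 388 404] [ 1.1  2.4  0.3 -3.6 -2.1 -0.6  2.4  8.3  8.6  7.7  8.6  9.   6.2  7.3
 14.6 -2.1 -3.2  4.1 13.7 14.   1.9  0.4]
[418 412 407 404 404 400 427 431 429 430 433 437 459 212 428 429 432 421
 648 672 425 398]
[416 421 422 404 380 400 404 388 444 465 464 460 458 456 464 388 152 504
 502 516 632 646]Traceback (most recent call last):
  File "go.py", line 9, in <module>
    print('shift',d.round(4),'roll',np.round((yaw-a)/10,2),'|',o['tool_pos'].round(4),round(yaw,1),'q6',o['joint_positions'][5].round(2),'w',o['width'].round(4),'t',o['time'])
                                                                                                                                             ^^^^^^^^^^^^^^^^
AttributeError: 'float' object has no attribute 'round'
```

```bash
sed -i "s/o\['width'\].round(4)/round(float(o['width']),4)/" go.py
python3 go.py .545 -.366 .15 14.8
python3 - <<'E'
from h import *
s=dict(np.load('top0.npz')); W=world(s)
print(plane(s,[[127.3,145],[128.2,205],[129.3,265]],.008))
m=(W[115:290,124:132,2]>.005).sum(1); r=np.nonzero(m>=5)[0]+115; print(r.min(),r.max(),plane(s,[[127,r.min()-.5],[129.5,r.max()+.5]],.008))
E
```

```text
shift [-0.6449 -0.6724  0.0556] roll 14.21 | [0.2154 0.5055 0.2044] 156.9 q6 -0.1 w 0.0937 t 0.1
[[0.72787825 0.38499217]
 [0.55065868 0.38279443]
 [0.3770392  0.38006025]]
135 277 [[0.7592837  0.38580505]
 [0.34131536 0.37958222]]
```

>>> {"name": "carry_out", "arguments": {"steps": [[[-0.645,-0.672,0.05],14.2,-1],[[-0.645,-0.672,0.05],14.2,-1],[[-0.645,-0.672,0.05],14.2,-1],[[-0.645,-0.672,0.05],14.2,-1],[[-0.645,-0.672,0.05],14.2,-1],[[-0.645,-0.672,0.05],14.2,-1],[[-0.645,-0.672,0.05],14.2,-1],[[-0.645,-0.672,0.05],14.2,-1],[[-0.645,-0.672,0.05],14.2,-1],[[-0.645,-0.672,0.05],14.2,-1]]}}

```text
time: 1.35
tool_pos: [0.4368, -0.0796, 0.1716]
ee_rot: [-3.141, -0.001, 0.857]
wrist_force: [1.1, 0.9, 0.4]
width: 0.094
finger_force: 0.0
```

```bash
python3 go.py .545 -.366 .1 14.8
```

```text
shift [-0.1457  0.2692  0.0715] roll 3.43 | [ 0.4368 -0.0796  0.1716] 49.1 q6 0.41 w 0.094 t 1.35
```

>>> {"name": "carry_out", "arguments": {"steps": [[[-0.146,0.269,0.07],3.4,-1],[[-0.146,0.269,0.07],3.4,-1],[[-0.146,0.269,0.07],3.4,-1],[[-0.146,0.269,0.07],3.4,-1],[[-0.146,0.269,0.07],3.4,-1],[[-0.146,0.269,0.07],3.4,-1],[[-0.146,0.269,0.07],3.4,-1],[[-0.146,0.269,0.07],3.4,-1]]}}

```text
time: 2.35
tool_pos: [0.5466, -0.3621, 0.1033]
ee_rot: [3.141, -0.001, 0.272]
wrist_force: [0.3, 0.0, 0.3]
width: 0.0939
finger_force: 0.0
```

```bash
python3 go.py .545 -.366 .009 14.8
python3 - <<'E'
from bench import robot
from h import *
s=robot.snapshot('side'); cv2.imwrite('pics/s1.png',cv2.resize(cv2.cvtColor(s['image'],cv2.COLOR_RGB2BGR)[200:384,120:400],None,fx=2,fy=2))
E
```

```text
shift [-0.0027  0.0032  0.0943] roll 0.08 | [ 0.5466 -0.3621  0.1033] 15.6 q6 0.63 w 0.0939 t 2.35
```

View pics/s1.png

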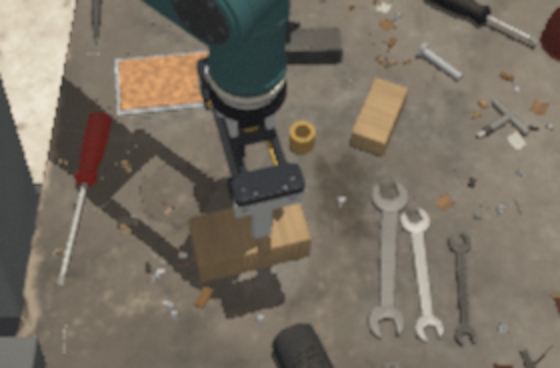

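The gripper is above the block (crop 250,240), with its fingers straddling the width. Descending and gripping.

>>> {"name": "carry_out", "arguments": {"steps": [[[-0.003,0.003,0.05],0.1,-1],[[-0.003,0.003,0.094],0.1,-1],[[-0.003,0.003,0.094],0.1,-1],[[-0.003,0.003,0.094],0.1,-1],[[-0.003,0.003,0.094],0.1,1],[[-0.003,0.003,0.094],0.1,1],[[-0.003,0.003,0.094],0.1,1],[[-0.003,0.003,0.094],0.1,1],[[-0.003,0.003,0.094],0.1,1],[[-0.003,0.003,0.094],0.1,1]]}}

```text
time: 3.65
tool_pos: [0.5448, -0.3679, 0.0089]
ee_rot: [3.14, -0.001, 0.253]
wrist_force: [0.3, -1.6, 4.9]
width: 0.0618
finger_force: 30.0
```

```bash
python3 go.py .444 -.127 .08 5.4
```

```text
shift [-0.0373 -0.2583 -0.0717] roll 0.91 | [ 0.5448 -0.3679  0.0089] 14.5 q6 0.64 w 0.0618 t 3.65
```

>>> {"name": "carry_out", "arguments": {"steps": [[[0,0,-0.04],0,1],[[0,0,-0.07],0,1],[[-0.037,-0.258,-0.072],0.9,1],[[-0.037,-0.258,-0.072],0.9,1],[[-0.037,-0.258,-0.072],0.9,1],[[-0.037,-0.258,-0.072],0.9,1],[[-0.037,-0.258,-0.072],0.9,1],[[-0.037,-0.258,-0.072],0.9,1],[[-0.037,-0.258,-0.072],0.9,1],[[-0.037,-0.258,-0.072],0.9,1]]}}

```text
time: 4.9
tool_pos: [0.4444, -0.1276, 0.0798]
ee_rot: [-3.142, 0.0, 0.094]
wrist_force: [0.3, 0.5, -2.5]
width: 0.0616
finger_force: 30.0
```

```bash
python3 go.py .443 -.1265 .016 5.4
```

```text
shift [-0.0012 -0.0013  0.0638] roll 0.0 | [ 0.4444 -0.1276  0.0798] 5.4 q6 1.07 w 0.0616 t 4.9
```

>>> {"name": "carry_out", "arguments": {"steps": [[[-0.001,-0.001,0.045],0,1],[[-0.001,-0.001,0.06],0,1],[[-0.001,-0.001,0.064],0,1],[[-0.001,-0.001,0.064],0,1],[[-0.001,-0.001,0.064],0,-1],[[-0.001,-0.001,0.064],0,-1],[[-0.001,-0.001,0.064],0,-1],[[-0.001,-0.001,0.064],0,-1],[[-0.001,-0.001,0.03],0,-1],[[-0.001,-0.001,-0.03],0,-1]]}}

```text
time: 6.15
tool_pos: [0.4407, -0.1247, 0.1084]
ee_rot: [-3.138, 0.006, 0.096]
wrist_force: [0.5, -0.1, 0.8]
width: 0.0936
finger_force: 0.0
```

```bash
python3 go.py .633 .0525 .11 0;python3 go.py .633 .0525 .11 90
```

```text
shift [ 0.2084 -0.158  -0.0023] roll 0.55 | [ 0.4407 -0.1247  0.1084] 5.5 q6 1.08 w 0.0936 t 6.15
shift [ 0.2084 -0.158  -0.0023] roll -8.45 | [ 0.4407 -0.1247  0.1084] 5.5 q6 1.08 w 0.0936 t 6.15
```

>>> {"name": "carry_out", "arguments": {"steps": [[[0.208,-0.158,-0.01],0,-0.3],[[0.208,-0.158,-0.01],0,-0.3],[[0.208,-0.158,-0.01],0,-0.3],[[0.208,-0.158,-0.01],0,-0.3],[[0.208,-0.158,0.0],0,-0.3],[[0.208,-0.158,0.04],0,-0.3],[[0.208,-0.158,0.05],0,-0.3],[[0.208,-0.158,0.05],0,-0.3],[[0.208,-0.158,0.05],0,-0.3]]}}

```text
time: 7.28
tool_pos: [0.6355, 0.051, 0.0619]
ee_rot: [3.141, -0.003, 0.095]
wrist_force: [-0.3, -0.2, 0.3]
width: 0.061
finger_force: 0.0
```

```bash
python3 go.py .633 .0525 .004 5.5
python3 - <<'E'
from bench import robot
from h import *
s=robot.snapshot('side'); u,v=proj(s,[.633,.0525,.007]).astype(int); print(u,v)
cv2.imwrite('pics/s2.png',cv2.resize(cv2.cvtColor(s['image'],cv2.COLOR_RGB2BGR)[v-60:v+60,u-110:u+50],None,fx=4,fy=4))
W=world(s)
E
```

```text
shift [-0.0025 -0.0018  0.0579] roll -0.01 | [0.6355 0.051  0.0619] 5.4 q6 1.47 w 0.061 t 7.275
276 190
```

View pics/s2.png

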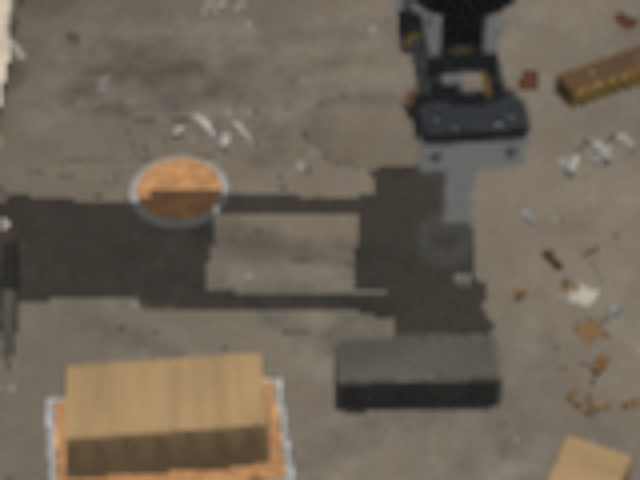

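The ring sits at crop (445,240), as projected, and the finger is above it. The block stands flat on the oblong pad.

>>> {"name": "carry_out", "arguments": {"steps": [[[-0.002,-0.002,0.045],0,-0.3],[[-0.002,-0.002,0.058],0,-0.3],[[-0.002,-0.002,0.058],0,-0.3],[[-0.002,-0.002,0.058],0,1],[[-0.002,-0.002,0.058],0,1],[[-0.002,-0.002,0.058],0,1],[[-0.002,-0.002,0.058],0,1],[[-0.002,-0.002,0.058],0,1]]}}

```text
time: 8.32
tool_pos: [0.6333, 0.0533, 0.003]
ee_rot: [3.141, -0.002, 0.096]
wrist_force: [-0.3, -0.6, 4.5]
width: 0.0403
finger_force: 30.0
```

```bash
python3 go.py .4365 .106 .06 5.5
```

```text
shift [-0.1907 -0.0713 -0.0574] roll -0.0 | [0.6333 0.0533 0.003 ] 5.5 q6 1.47 w 0.0403 t 8.325
```

>>> {"name": "carry_out", "arguments": {"steps": [[[0,0,-0.04],0,1],[[0,0,-0.06],0,1],[[-0.19,-0.071,-0.06],0,1],[[-0.19,-0.071,-0.06],0,1],[[-0.19,-0.071,-0.06],0,1],[[-0.19,-0.071,-0.06],0,1],[[-0.19,-0.071,-0.06],0,1],[[-0.19,-0.071,-0.06],0,1]]}}

```text
time: 9.32
tool_pos: [0.4385, 0.1056, 0.0626]
ee_rot: [3.141, -0.002, 0.095]
wrist_force: [0.7, -0.9, -0.1]
width: 0.0405
finger_force: 30.0
```

```bash
python3 go.py .4365 .106 .0095 5.5
python3 - <<'E'
from bench import robot
from h import *
o=robot.get_obs()
s=robot.snapshot('side'); u,v=proj(s,o['tool_pos']); print(u,v); u=int(u);v=int(v)
cv2.imwrite('pics/s3.png',cv2.resize(cv2.cvtColor(s['image'],cv2.COLOR_RGB2BGR)[v-40:v+40,u-50:u+50],None,fx=6,fy=6))
E
```

```text
shift [-0.0021 -0.0006  0.0531] roll -0.0 | [0.4385 0.1056 0.0626] 5.5 q6 1.59 w 0.0405 t 9.325
209.473922199654 163.25374286553372
```

View pics/s3.png

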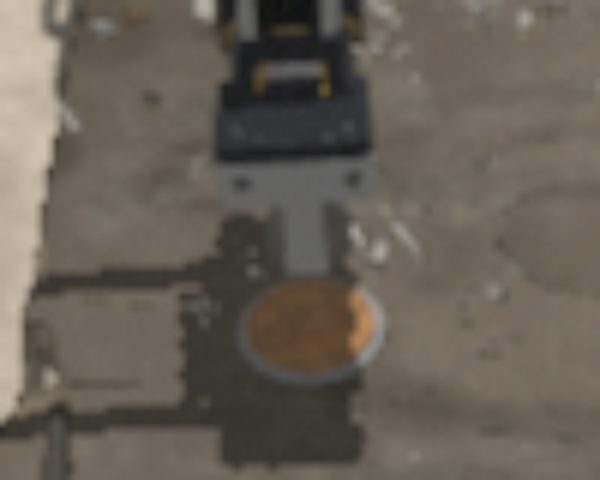

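The ring shows symmetrically behind the finger (crop 275–340, y 240), so it is held centred. Placing it.

>>> {"name": "carry_out", "arguments": {"steps": [[[-0.002,0,0.035],0,1],[[-0.002,0,0.048],0,1],[[-0.002,0,0.053],0,1],[[-0.002,0,0.053],0,1],[[-0.002,0,0.053],0,-0.3],[[-0.002,0,0.053],0,-0.3],[[-0.002,0,0.053],0,-0.3],[[-0.002,0,0.02],0,-0.3],[[-0.002,0,-0.03],0,-0.3],[[-0.002,0,-0.03],0,-0.3]]}}

```text
time: 10.62
tool_pos: [0.4381, 0.1061, 0.0968]
ee_rot: [-3.141, -0.01, 0.096]
wrist_force: [-0.2, -0.1, -0.6]
width: 0.0609
finger_force: 0.0
```

```bash
python3 go.py .609 -.225 .095 14
```

```text
shift [0.1384 0.3459 0.0031] roll -0.85 | [0.4381 0.1061 0.0968] 5.5 q6 1.59 w 0.0609 t 10.625
```

>>> {"name": "carry_out", "arguments": {"steps": [[[0.138,0.346,-0.01],0,-0.3],[[0.138,0.346,-0.01],0,-0.3],[[0.138,0.346,-0.01],0,-0.3],[[0.138,0.346,-0.01],0,-0.3],[[0.138,0.346,-0.01],0,-0.3],[[0.138,0.346,0],0,-0.3],[[0.138,0.346,0.02],0,-0.3],[[0.138,0.346,0.03],0,-0.3],[[0.138,0.346,0.03],0,-0.3],[[0.138,0.346,0.03],0,-0.3]]}}

```text
time: 11.88
tool_pos: [0.6053, -0.2243, 0.0629]
ee_rot: [3.141, -0.001, 0.098]
wrist_force: [0.7, -0.8, 0.0]
width: 0.0614
finger_force: 0.0
```

```bash
python3 go.py .609 -.225 .006 5.5
```

```text
shift [0.0036 0.001  0.0569] roll 0.01 | [ 0.6053 -0.2243  0.0629] 5.6 q6 1.03 w 0.0614 t 11.875
```

>>> {"name": "carry_out", "arguments": {"steps": [[[0.003,0.001,0.04],0,-0.3],[[0.003,0.001,0.056],0,-0.3],[[0.003,0.001,0.056],0,-0.3],[[0.003,0.001,0.056],0,1],[[0.003,0.001,0.056],0,1],[[0.003,0.001,0.056],0,1],[[0.003,0.001,0.056],0,1],[[0.003,0.001,0.056],0,1],[[0.003,0.001,0.02],0,1],[[0.003,0.001,-0.02],0,1]]}}

```text
time: 13.12
tool_pos: [0.6071, -0.2257, 0.0809]
ee_rot: [-3.139, 0.003, 0.096]
wrist_force: [1.0, -0.2, -0.9]
width: 0.0311
finger_force: 30.3
```

```bash
python3 - <<'E'
from bench import robot
from h import *
o=robot.get_obs(); print(o['tool_pos'],o['width'])
s=robot.snapshot('side'); u,v=proj(s,o['tool_pos']); print(u,v); u=int(u);v=int(v)
a=cv2.resize(cv2.cvtColor(s['image'],cv2.COLOR_RGB2BGR)[v-40:v+30,u-50:u+50],None,fx=4,fy=4)
t=robot.snapshot('top'); np.savez('top1.npz',**t)
b=cv2.resize(cv2.cvtColor(t['image'],cv2.COLOR_RGB2BGR)[190:280,180:345],None,fx=2.424,fy=2.424)[:,:400]
cv2.imwrite('pics/s4.png',np.vstack([a,b])); 
W=world(t)
for n,(x0,y0,x1,y1,h,lo) in dict(block=(275,195,335,275,.048,.036),ring=(205,220,245,262,.02,.014)).items():
    m=(W[y0:y1,x0:x1,2]>lo).astype(np.uint8); nn,L,st,_=cv2.connectedComponentsWithStats(m); i=1+np.argmax(st[1:,4]); vv,uu=np.nonzero(L==i)
    P=plane(t,np.c_[uu+x0,vv+y0],h); print(n,st[i,4],rect(P),P.mean(0))
E
python3 go.py .4365 .106 .08 5.5
```

```text
[ 0.60709908 -0.22573716  0.08094767] 0.03106969998438221
270.10611986607324 252.92517260744833
block 2570 [ 0.4542 -0.1461  0.2202  0.1198 -2.1609] [ 0.43933966 -0.15545727]
ring 117 [ 4.36500e-01  1.05700e-01  4.03000e-02  3.84000e-02 -4.64016e+01] [0.43605568 0.10573484]
shift [-0.1421 -0.3489  0.0047] roll -0.0 | [ 0.6113 -0.2277  0.0878] 5.5 q6 1.03 w 0.031 t 13.225
```

View pics/s4.png

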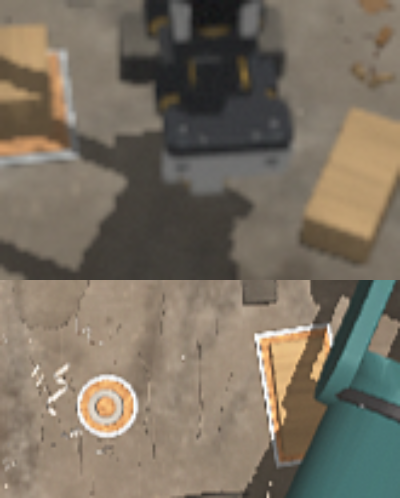

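The ring is centred on the round pad (lower half, 106,406) and the bushing is held. Carrying it over the ring.

>>> {"name": "carry_out", "arguments": {"steps": [[[-0.142,-0.349,0],0,1],[[-0.142,-0.349,0],0,1],[[-0.142,-0.349,0],0,1],[[-0.142,-0.349,0],0,1],[[-0.142,-0.349,0],0,1],[[-0.142,-0.349,0],0,1],[[-0.142,-0.349,0.01],0,1],[[-0.142,-0.349,0.02],0,1],[[-0.142,-0.349,0.03],0,1],[[-0.142,-0.349,0.03],0,1]]}}

```text
time: 14.48
tool_pos: [0.433, 0.1062, 0.0503]
ee_rot: [3.141, 0.003, 0.093]
wrist_force: [-0.5, -0.1, 0.0]
width: 0.031
finger_force: 30.3
```

```bash
python3 go.py .4365 .106 .027 5.5;  python3 - <<'E'
from bench import robot
from h import *
o=robot.get_obs()
s=robot.snapshot('side'); u,v=proj(s,o['tool_pos']); print(u,v); u=int(u);v=int(v)
cv2.imwrite('pics/s5.png',cv2.resize(cv2.cvtColor(s['image'],cv2.COLOR_RGB2BGR)[v-35:v+35,u-50:u+50],None,fx=6,fy=6))
E
```

```text
shift [0.0036 0.0005 0.0233] roll -0.02 | [0.433  0.1062 0.0503] 5.3 q6 1.59 w 0.031 t 14.475
207.81775085281788 166.15577609630407
```

View pics/s5.png

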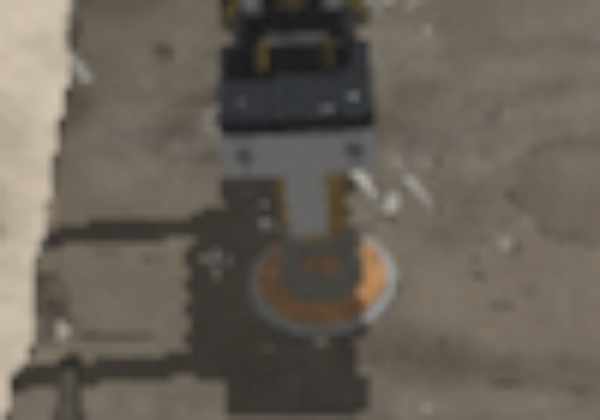

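The bushing is visible on both sides of the finger (crop 277–346), centred to about 1 mm. The ring lies about 3–4 mm to the right, at 320. Lowering with that correction.

>>> {"name": "carry_out", "arguments": {"steps": [[[0.003,0,0.005],0,1],[[0.003,0,0.015],0,1],[[0.003,0,0.02],0,1],[[0.003,0,0.0235],0,1],[[0.003,0,0.0235],0,1]]}}

```text
time: 15.15
tool_pos: [0.4362, 0.1079, 0.0281]
ee_rot: [-3.142, 0.001, 0.096]
wrist_force: [0.9, 0.5, -0.6]
width: 0.0313
finger_force: 30.3
```

```bash
python3 go.py .436 .106 .0265 5.5
```

```text
shift [-0.0003  0.0018  0.0016] roll -0.0 | [0.4362 0.1079 0.0281] 5.5 q6 1.59 w 0.0313 t 15.15
```

>>> {"name": "carry_out", "arguments": {"steps": [[[0,0.002,0.001],0,1],[[0,0.002,0.0015],0,1],[[0,0.002,0.0015],0,1],[[0,0.002,0.0015],0,-0.3],[[0,0.002,0.0015],0,-0.3],[[0,0.002,0.0015],0,-0.3],[[0,0.002,0.0015],0,-0.3],[[0,0.002,-0.02],0,-0.3],[[0,0.002,-0.07],0,-0.3],[[0,0.002,-0.07],0,-0.3]]}}

```text
time: 16.4
tool_pos: [0.4399, 0.1062, 0.103]
ee_rot: [-3.141, -0.01, 0.096]
wrist_force: [1.0, 0.2, -0.4]
width: 0.0613
finger_force: 0.0
```

```bash
python3 go.py .55 .3827 .1 0.8; python3 go.py .55 .3827 .1 180.8
```

```text
shift [ 0.136  -0.2647  0.0044] roll 0.47 | [0.4399 0.1062 0.103 ] 5.5 q6 1.59 w 0.0613 t 16.4
shift [ 0.136  -0.2647  0.0044] roll -17.53 | [0.4399 0.1062 0.103 ] 5.5 q6 1.59 w 0.0613 t 16.4
```

>>> {"name": "carry_out", "arguments": {"steps": [[[0.136,-0.265,0],0.5,-0.3],[[0.136,-0.265,0],0.5,-0.3],[[0.136,-0.265,0],0.5,-0.3],[[0.136,-0.265,0],0.5,-0.3],[[0.136,-0.265,0],0.5,-0.3],[[0.136,-0.265,0.03],0.5,-0.3],[[0.136,-0.265,0.05],0.5,-0.3],[[0.136,-0.265,0.05],0.5,-0.3],[[0.136,-0.265,0.05],0.5,-0.3]]}}

```text
time: 17.52
tool_pos: [0.547, 0.3822, 0.0492]
ee_rot: [-3.141, -0.001, 0.008]
wrist_force: [0.6, 0.3, -0.6]
width: 0.061
finger_force: 0.0
```

```bash
python3 go.py .55 .3827 .003 0.8;  python3 - <<'E'
from bench import robot
from h import *
t=robot.snapshot('top'); np.savez('top2.npz',**t); s=robot.snapshot('side'); 
a=cv2.resize(cv2.cvtColor(s['image'],cv2.COLOR_RGB2BGR)[90:260,150:330],None,fx=3,fy=3)
cv2.imwrite('pics/s6.png',a)
W=world(t)
for n,(x0,y0,x1,y1,h,lo) in dict(block=(278,200,335,275,.048,.036),bush=(205,220,245,262,.048,.034)).items():
    m=(W[y0:y1,x0:x1,2]>lo).astype(np.uint8); nn,L,st,_=cv2.connectedComponentsWithStats(m); i=1+np.argmax(st[1:,4]); vv,uu=np.nonzero(L==i)
    P=plane(t,np.c_[uu+x0,vv+y0],h); print(n,st[i,4],rect(P),P.mean(0),np.median(W[y0:y1,x0:x1,2][L==i]))
E
```

```text
shift [ 0.003  -0.0004  0.0462] roll -0.04 | [0.547  0.3822 0.0492] 0.4 q6 2.09 w 0.061 t 17.525
block 1053 [ 0.4447 -0.1245  0.1297  0.0628  5.8069] [ 0.44456748 -0.12479189] 0.047499953946782594
bush 67 [ 0.4372  0.1064  0.0305  0.028  -1.1214] [0.43746726 0.10647462] 0.047925746899486525
```

View pics/s6.png

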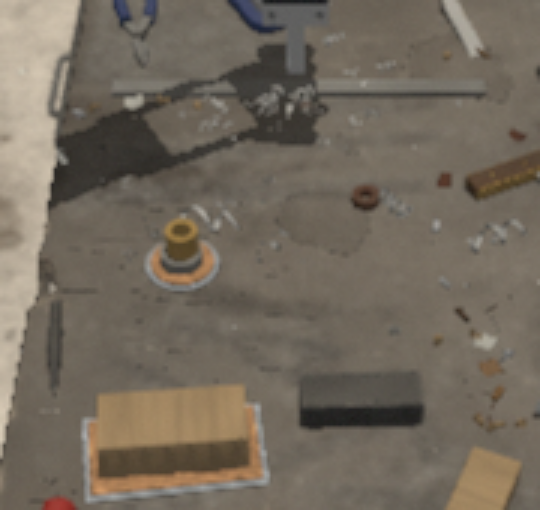

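Both supports stand: the bushing on the ring on the round pad at (182,245), the block squarely on the oblong pad at (172,430). The bar lies under the finger at (298,87). Gripping the bar.

>>> {"name": "carry_out", "arguments": {"steps": [[[0.003,0,0.035],0,-0.3],[[0.003,0,0.047],0,-0.3],[[0.003,0,0.047],0,-0.3],[[0.003,0,0.047],0,1],[[0.003,0,0.047],0,1],[[0.003,0,0.047],0,1],[[0.003,0,0.047],0,1],[[0.003,0,0.047],0,1],[[0.003,0,0.047],0,1],[[0.003,0,0.047],0,1]]}}

```text
time: 18.88
tool_pos: [0.5497, 0.3824, 0.0016]
ee_rot: [3.141, 0.0, 0.009]
wrist_force: [-0.3, -1.6, 1.8]
width: 0.0214
finger_force: 30.0
```

```bash
python3 go.py .441 -.009 .14 91.8
```

```text
shift [-0.112   0.3905 -0.1382] roll -9.13 | [0.5497 0.3824 0.0016] 0.5 q6 2.09 w 0.0214 t 18.875
```

>>> {"name": "carry_out", "arguments": {"steps": [[[0,0,-0.02],0,1],[[0,0,-0.06],0,1],[[0,0.02,-0.1],-0.5,1],[[0,0.05,-0.13],-1.3,1],[[-0.01,0.09,-0.14],-2.2,1],[[-0.03,0.13,-0.14],-3.1,1],[[-0.05,0.17,-0.14],-4.0,1],[[-0.06,0.21,-0.14],-4.9,1],[[-0.08,0.25,-0.14],-5.8,1],[[-0.09,0.28,-0.14],-6.5,1]]}}

```text
time: 20.12
tool_pos: [0.4607, 0.1007, 0.1417]
ee_rot: [-3.141, -0.0, 1.147]
wrist_force: [0.4, 0.5, -5.2]
width: 0.0214
finger_force: 30.0
```

```bash
python3 go.py .441 -.009 .1 91.8
```

```text
shift [-0.1081  0.0272  0.0417] roll -2.61 | [0.4607 0.1007 0.1417] 65.7 q6 0.52 w 0.0214 t 20.125
```

>>> {"name": "carry_out", "arguments": {"steps": [[[-0.03,0.01,0],-0.7,1],[[-0.06,0.015,0],-1.4,1],[[-0.09,0.02,0],-2.0,1],[[-0.108,0.027,0.01],-2.6,1],[[-0.108,0.027,0.03],-2.6,1],[[-0.108,0.027,0.042],-2.6,1],[[-0.108,0.027,0.042],-2.6,1],[[-0.108,0.027,0.042],-2.6,1]]}}

```text
time: 21.12
tool_pos: [0.4423, -0.0073, 0.1002]
ee_rot: [3.14, 0.0, 1.597]
wrist_force: [-0.6, -0.4, -5.3]
width: 0.0217
finger_force: 30.0
```

```bash
python3 go.py .441 -.009 .051 91.8;  python3 - <<'E'
from bench import robot
from h import *
s=robot.snapshot('side'); 
cv2.imwrite('pics/s7.png',cv2.resize(cv2.cvtColor(s['image'],cv2.COLOR_RGB2BGR)[70:290,120:320],None,fx=2.7,fy=2.7))
E
```

```text
shift [-0.0017 -0.0014  0.0492] roll -0.03 | [ 0.4423 -0.0073  0.1002] 91.5 q6 -0.17 w 0.0217 t 21.125
```

View pics/s7.png

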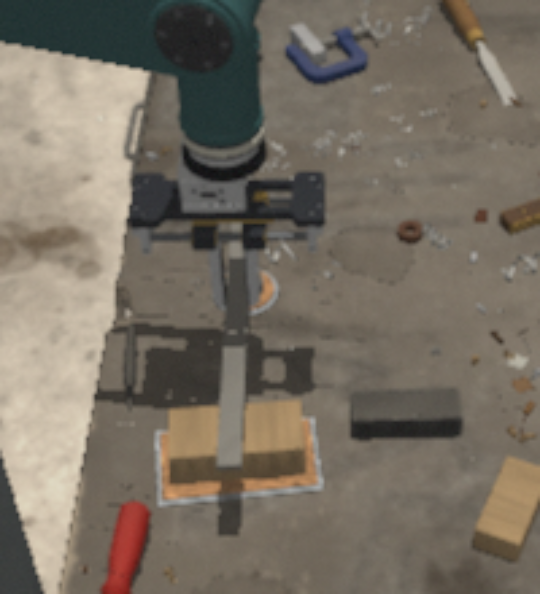

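The bar runs from (236,260) to (230,465) in the crop, over the block's middle towards the bushing, and is still square in the grip. Lowering it.

>>> {"name": "carry_out", "arguments": {"steps": [[[-0.002,-0.001,0.02],0,1],[[-0.002,-0.001,0.035],0,1],[[-0.002,-0.001,0.043],0,1],[[-0.002,-0.001,0.047],0,1],[[-0.002,-0.001,0.048],0,1],[[-0.002,-0.001,0.048],0,1],[[-0.002,-0.001,0.048],0,1]]}}

```text
time: 22.05
tool_pos: [0.4413, -0.0096, 0.0519]
ee_rot: [3.141, 0.0, 1.597]
wrist_force: [-0.1, 0.3, -5.3]
width: 0.0213
finger_force: 30.0
```

```bash
python3 go.py .441 -.009 .0495 91.8;  python3 - <<'E'
from bench import robot
from h import *
t=robot.snapshot('top'); W=world(t)
x0,y0,x1,y1=180,195,345,275
z=W[y0:y1,x0:x1]; 
for lo,hi in((-.22,-.06),(.06,.22)):
    for xs in ((.40,.48),):
        m=(z[...,2]>.051)&(z[...,2]<.075)&(z[...,1]>lo)&(z[...,1]<hi)&(z[...,0]>xs[0])&(z[...,0]<xs[1])
        vv,uu=np.nonzero(m)
        if len(vv)<10: print('few',len(vv));continue
        P=plane(t,np.c_[uu+x0,vv+y0],.057); print(len(vv),rect(P),P.mean(0),np.median(z[m][:,2]),P[:,1].min(),P[:,1].max())
E
```

```text
shift [ 0.0006 -0.0002  0.0024] roll -0.03 | [ 0.4413 -0.0096  0.0519] 91.5 q6 -0.18 w 0.0213 t 22.05
360 [ 4.38400e-01 -1.54500e-01  1.21100e-01  7.69000e-02  8.85995e+01] [ 0.44468034 -0.15639996] 0.05779749158110119 -0.21556760297952077 -0.09480177521772161
352 [ 4.35800e-01  1.41300e-01  1.22600e-01  2.22000e-02 -8.81931e+01] [0.43587148 0.14154038] 0.058014119389015004 0.08031465499789507 0.2026865513026384
```

>>> {"name": "carry_out", "arguments": {"steps": [[[0,0,0.001],0,1],[[0,0,0.002],0,1],[[0,0,0.0025],0,1],[[0,0,0.0025],0,1]]}}

```text
time: 22.6
tool_pos: [0.441, -0.0096, 0.0496]
ee_rot: [3.141, 0.0, 1.597]
wrist_force: [-1.5, 1.1, 0.9]
width: 0.0212
finger_force: 30.0
```

Contact: the supports now carry the bar's weight (z force −5.3 → 0.9 N). Releasing and rising.

>>> {"name": "carry_out", "arguments": {"steps": [[[0,0,0.0025],0,-0.1],[[0,0,0.0025],0,-0.1],[[0,0,0.0025],0,-0.1],[[0,0,0.0025],0,-0.1],[[0,0,-0.02],0,-0.1],[[0,0,-0.06],0,-0.1],[[0,0,-0.12],0,-0.1],[[0,0,-0.15],0,-0.1],[[0,0,-0.15],0,-0.1],[[0,0,-0.15],0,-0.1]]}}

```text
time: 23.85
tool_pos: [0.4402, -0.0095, 0.1974]
ee_rot: [-3.139, -0.0, 1.597]
wrist_force: [-1.3, 0.8, -0.9]
width: 0.0518
finger_force: 0.0
```

Run:
```python
from bench import robot
from h import *
s=robot.snapshot('side'); 
cv2.imwrite('pics/s8.png',cv2.resize(cv2.cvtColor(s['image'],cv2.COLOR_RGB2BGR)[100:290,120:320],None,fx=3,fy=3))
```

```text
(no output)
```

View pics/s8.png

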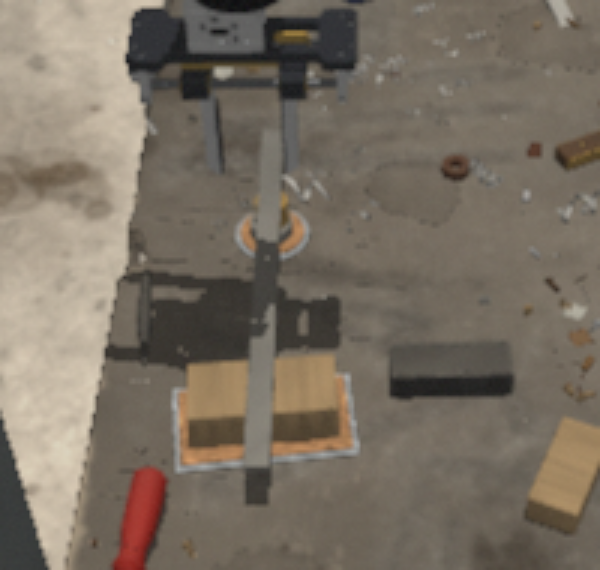

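The bar lies across the block (260,400) and the bushing (272,215). Spacer and section have not moved. One numeric check from above before handing in.

Run:
```python
from bench import robot
from h import *
t=robot.snapshot('top'); W=world(t); x0,y0,x1,y1=170,195,350,275
z=W[y0:y1,x0:x1]
for a,b in((.125,.2),(.09,.122),(-.22,-.195),(-.19,-.07)):
    m=(z[...,2]>.051)&(z[...,2]<.066)&(z[...,1]>a)&(z[...,1]<b)&(z[...,0]>.41)&(z[...,0]<.47)
    vv,uu=np.nonzero(m)
    if len(vv): P=plane(t,np.c_[uu+x0,vv+y0],.056);print(a,b,len(vv),P.mean(0).round(4),np.median(z[m][:,2]).round(4),rect(P))
m=(z[...,2]>.03)&(z[...,2]<.051)&(z[...,1]>.08)&(z[...,1]<.13)&(z[...,0]>.4)&(z[...,0]<.47); vv,uu=np.nonzero(m)
print(plane(t,np.c_[uu+x0,vv+y0],.048).round(4).tolist()[:25])
```

```text
0.125 0.2 208 [0.4349 0.1621] 0.0561 [ 4.35000e-01  1.62400e-01  7.51000e-02  2.18000e-02 -8.75641e+01]
0.09 0.122 63 [0.4371 0.1106] 0.0555 [4.36300e-01 1.11200e-01 2.22000e-02 2.20000e-02 8.86529e+01]
-0.22 -0.195 64 [ 0.4467 -0.2058] 0.0559 [ 4.46700e-01 -2.05800e-01  1.95000e-02  1.92000e-02  8.86173e+01]
-0.19 -0.07 208 [ 0.4447 -0.1537] 0.0555 [ 4.45500e-01 -1.39700e-01  9.65000e-02  4.67000e-02  8.86072e+01]
[[0.4526, 0.1117], [0.4525, 0.1089], [0.4525, 0.1061], [0.4524, 0.1033], [0.4523, 0.1005], [0.4523, 0.0977], [0.4499, 0.1146], [0.4498, 0.1118], [0.4498, 0.109], [0.4497, 0.1062], [0.4496, 0.1034], [0.4496, 0.1006], [0.4495, 0.0978], [0.4472, 0.1174], [0.4248, 0.1122], [0.4247, 0.1066], [0.4246, 0.1038], [0.422, 0.1095], [0.4219, 0.1067]]
```

```bash
python3 -c "
from bench import robot
print(robot.close_job())"
```

```text
the job is handed in; nothing more can be done
None
```

I handed the job in at about 24 s of the 104 s allowed: the bar lies level across the block and the ring-and-bushing stack, about 0.5 mm off the bushing's middle by the last camera check, everything is let go and the spares are untouched; the hand-in returned no verdict.

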